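# Change over the ear defenders on the disinfection lamp stand

### The job

First slide the disinfection lamp's switch fully off, and handle no ear defenders while it is on. Then take the finished pair off the bar and stand it upright with both cups on the cork mat; after that drape every used pair from the table over the bar, so that each hangs straight and clear of the posts, and finally slide the lamp switch fully on. Leave the other things on the bench where they are.

Things in the scene. Friction and masses are not known exactly. Their poses are not given: they have to be found in the camera images.
- stand: Lamp stand (fixed): white base plate 280 x 370 x 30 mm (x -175 to 105, y -185 to 185 mm) with a lamp tube on it under a level round steel bar, 14 mm thick, along its y axis at x = 0, between two posts (inner faces at y = -156 and 156 mm, 175 mm high, 24 mm along x). Origin under the bar's middle, on the table; z up. The switch is in the base's front strip, on the robot's side (-x).
- bar_mid (a point): Top of the bar at the middle of its length, 170 mm above the table; axes as the stand's. Pairs draped over the bar rest on it with the underside of their cushion; their cups then hang 20 mm clear of the base, their origin 50 mm above the table.
- lamp_switch (a joint): Travel in m of the lamp's black slide switch: 0 = on (the end towards the stand's +y, marked by a small bar), 0.020 = off (the end towards the stand's -y, marked by a dot). It snaps over a detent in the middle: it takes up to about 6 N of sideways push at the ridge, then runs on by itself to the far end. It starts on.
- switch_ridge (a point): Centre of the top of the switch's ridge, moving with it: stand x = -140 mm, y = -10 mm (off) to +10 mm (on), 39 mm above the table. The ridge stands 9 mm above the base's top, is 8 mm thick along the sliding direction (stand's y) and 30 mm long along the stand's x. Around it the switch is flush with the base (within 1 mm): a fingertip set down beside the ridge can push it.
- finished: The finished pair of ear defenders, hanging on the bar at the start, its x along the stand's x. All pairs are identical rigid inverted Us, 0.2 kg: two upright grey cups joined by a steel band topped by a black rubber block (cushion). Origin midway between the cups in the plane of their undersides, x from cup to cup, z up. Overall 152 x 74 x 150 mm (x, y, z).
- finished_crown (a point): Centre of the underside of the finished pair's cushion, 120 mm above its origin. The cushion is 50 x 30 x 30 mm (x, y, z), its top 150 mm above the origin: hold it by its two y faces, 30 mm apart, fingers no lower than its underside, since the bar lies there.
- finished_cup_a (a point): Centre of the underside of the finished pair's -x cup, 56 mm from the origin. Each cup is 38 x 74 x 75 mm (x, y, z); the gap between the cups is 74 mm (x -37 to 37); above the cups the arch narrows to the cushion.
- finished_cup_b (a point): Centre of the underside of the finished pair's +x cup, 56 mm from the origin.
- mat: Cork mat lying fixed on the table, 110 x 180 x 4 mm (x, y, z); origin at the centre of its underside, top 4 mm above the table. Both cups of a pair fit on it when the pair's x runs along the mat's y.
- used1: A used pair, standing on its cups on the table at the start (two or three used pairs are present; an absent one reads None). Shape, size and axes as finished: cushion top 150 mm and cushion underside 120 mm above its origin.
- used1_crown (a point): Centre of the underside of the cushion of used1: the point that comes to rest on top of the bar.
- used2: A used pair, standing on its cups on the table at the start (two or three used pairs are present; an absent one reads None). Shape, size and axes as finished: cushion top 150 mm and cushion underside 120 mm above its origin.
- used2_crown (a point): Centre of the underside of the cushion of used2: the point that comes to rest on top of the bar.
- used3: A used pair, standing on its cups on the table at the start (two or three used pairs are present; an absent one reads None). Shape, size and axes as finished: cushion top 150 mm and cushion underside 120 mm above its origin.
- used3_crown (a point): Centre of the underside of the cushion of used3: the point that comes to rest on top of the bar.
- tipbox2: Bystander: clear-lidded green pipette-tip box, 120 x 85 x 80 mm, loose; origin at its underside. To be left alone.
- reagent1: Bystander: reagent bottle, 70 mm across, 150 mm high, loose; origin at its underside. To be left alone.
- reagent2: Bystander: amber reagent bottle, 70 mm across, 150 mm high, loose; origin at its underside. To be left alone.
- spray: Bystander: spray bottle, 80 mm across, 195 mm high, loose; origin at its underside. To be left alone.
- pipette: Bystander: hand pipette lying on the table, about 220 mm long, loose; origin at its underside. To be left alone.
Not all that is in view belongs to the job. What is shaped like the used3 but purple is not meant.

How it is judged (in metres and radians):
On the way, in this order (a step that is already met when the one before it is completed fails the run):
1. the lamp switch is fully off, the finished pair still on the bar (value of joint lamp_switch above 0.017 m and z of finished_crown in the frame of bar_mid between -0.006 and 0.006 m and x of finished_crown in the frame of bar_mid between -0.02 and 0.02 m and y of finished_crown in the frame of bar_mid between -0.15 and 0.15 m and angle between finished's own z axis and vertical below 0.25 rad and angle between the x axis of finished and the x axis of stand, either way round below 0.5 rad), for 0.2 s.
2. the finished pair stands on the mat with the lamp off, no used pair yet on the bar (value of joint lamp_switch above 0.017 m and angle between finished's own z axis and vertical below 0.1 rad and linear speed of finished below 0.03 m/s and x of finished_cup_a in the frame of mat between -0.052 and 0.052 m and y of finished_cup_a in the frame of mat between -0.087 and 0.087 m and z of each of finished_cup_a, finished_cup_b in the frame of mat below 0.01 m and x of finished_cup_b in the frame of mat between -0.052 and 0.052 m and y of finished_cup_b in the frame of mat between -0.087 and 0.087 m and height (world z) of each of used1, used2, used3 below 0.03 m), for 0.2 s.
3. every used pair hangs over the bar, the lamp still off (value of joint lamp_switch above 0.017 m and z of used1_crown in the frame of bar_mid between -0.006 and 0.006 m and x of used1_crown in the frame of bar_mid between -0.02 and 0.02 m and y of used1_crown in the frame of bar_mid between -0.15 and 0.15 m and angle between each of used1, used2, used3's own z axis and vertical below 0.25 rad and angle between the x axis of each of used1, used2, used3 and the x axis of stand, either way round below 0.5 rad and linear speed of each of used1, used2, used3 below 0.03 m/s and z of used2_crown in the frame of bar_mid between -0.006 and 0.006 m and x of used2_crown in the frame of bar_mid between -0.02 and 0.02 m and y of used2_crown in the frame of bar_mid between -0.15 and 0.15 m and z of used3_crown in the frame of bar_mid between -0.006 and 0.006 m and x of used3_crown in the frame of bar_mid between -0.02 and 0.02 m and y of used3_crown in the frame of bar_mid between -0.15 and 0.15 m), for 0.2 s.
4. the lamp switch is fully on (value of joint lamp_switch below 0.003 m), for 0.2 s.
At the end, for the whole second after the job is handed in: Switch within 3 mm of its on end; finished pair upright (0.1 rad), both cup centres on the mat; every used pair at rest over the bar between the posts: cushion underside on the bar (6 mm in height, 20 mm across), upright within 0.25 rad, its x along the stand's x within 0.5 rad (value of joint lamp_switch below 0.003 m and angle between finished's own z axis and vertical below 0.1 rad and linear speed of each of finished, used1, used2, used3 below 0.03 m/s and x of finished_cup_a in the frame of mat between -0.052 and 0.052 m and y of finished_cup_a in the frame of mat between -0.087 and 0.087 m and z of each of finished_cup_a, finished_cup_b in the frame of mat below 0.01 m and x of finished_cup_b in the frame of mat between -0.052 and 0.052 m and y of finished_cup_b in the frame of mat between -0.087 and 0.087 m and z of used1_crown in the frame of bar_mid between -0.006 and 0.006 m and x of used1_crown in the frame of bar_mid between -0.02 and 0.02 m and y of used1_crown in the frame of bar_mid between -0.15 and 0.15 m and angle between each of used1, used2, used3's own z axis and vertical below 0.25 rad and angle between the x axis of each of used1, used2, used3 and the x axis of stand, either way round below 0.5 rad and z of used2_crown in the frame of bar_mid between -0.006 and 0.006 m and x of used2_crown in the frame of bar_mid between -0.02 and 0.02 m and y of used2_crown in the frame of bar_mid between -0.15 and 0.15 m and z of used3_crown in the frame of bar_mid between -0.006 and 0.006 m and x of used3_crown in the frame of bar_mid between -0.02 and 0.02 m and y of used3_crown in the frame of bar_mid between -0.15 and 0.15 m); the robot touches nothing.
It fails at once if ear defenders touched by the fingers while the lamp is on (value of joint lamp_switch below 0.01 m and (contact force between the fingers and used1 above 0.5 N or contact force between the fingers and used2 above 0.5 N or contact force between the fingers and used3 above 0.5 N or contact force between the fingers and finished above 0.5 N)).
It fails at once if another thing on the bench is moved by over 30 mm or knocked over (distance of any of tipbox2, reagent1, reagent2, spray, pipette from where it was at the start of the episode above 0.03 m or angle between any of tipbox2, reagent1, reagent2, spray, pipette's own z axis and vertical above 0.5 rad).
Of used1, used2, used3 only 2 to 3 are there at a start; the rules pass over those that are not, and their reading is None.
At some moment in a run one of used1, used2, used3 may be knocked a few centimetres aside while the robot is not near it.
It also fails if it takes over 210 s, if anything falls off the work surface, if the arm or the gripper's body presses on something with over 40 N, if the wrist force passes 120 N, or if a joint passes its speed limit or range.

### The arm

A 6-joint arm with a two-finger parallel gripper is mounted at the origin on the work surface. World frame = base frame: x ahead of the robot, y to its left, z up, the work surface at z = 0. Lengths are in mm, angles in rad, forces in N, time in s.
With the tool pointing down it reaches from about 375 to 975 mm from the base axis. Payload 3.8 kg.
Tool frame: the origin (TCP) lies midway between the tips of the shut fingers; the grasp point (between the pads) lies 19 mm behind it (r.grasp_offset is the distance from the TCP to the grasp point, in mm); z points along the fingers, y is the line along which they close (so a half turn about z gives the same grasp; the last joint's range is limited). The gripper opens to 85 mm and grips with 20 to 120 N. Pads are 22 mm wide; open, the fingers measure 114 mm over their backs; the gripper's body (76 mm by 85 mm) begins 54 mm behind the grasp point. The pads swing forward as they close: fully open they stand 13 mm farther back than shut.
Start: joints at [-1.187, 0.264, 1.604, -0, 1.274, -0.037], TCP at [275.725, -616.112, 231.28] pointing down, gripper open.
Joint ranges: [-2.63, 2.63], [-0.94, 2.18], [0.31, 2.57], [-1.31, 4.45], [0, 2.66], [-2.55, 2.55]. Speed limits (rad/s): [2.57, 2.57, 3.14, 3.14, 3.14, 3.14].

### API

Orientations are given as a unit quaternion [w, x, y, z].
In Python, from station import r gives the robot as it stands.
- The arm moves only by the tool jog_arm, never from a script. Its argument "motion" is one flat list of numbers, 5 for each row, row after row: the shift along the tool's x, y, z in m, then the turn about the tool's z in degrees, then the opening in per cent of the stroke, from 0 (shut) to 100 (fully open). A call has 1 to 10 rows; each row is the pose to reach, as a shift and turn from the pose commanded when the call began, along the tool's axes at that moment; what a row does not reach only later rows make up. A row lasts 1/8 s, in which the tool goes at most 62.5 mm and 10.7 degrees, less where a joint would pass 70% of its speed; a pose out of reach is approached as far as the arm can. A call with a gripper value outside its range is refused whole. The fingers move at their own pace and stop on an object; "newtons" is the grip in N (left out, the last holds). Time passes only in rows, so rows that repeat a pose let the fingers close. It gives the time, the measured TCP pose, the force, the opening and the grip force at its end, in the units of the state.
- r.sense(): the state, without advancing time (a new reading comes with each control period).
- r.snapshot(name): name is "scene" or "top" or "wrist"; returns (picture, depth): 420x560x3 uint8, red, green, blue; 420x560 float32, mm along the optical axis (not along the pixel's ray), 0 where there is no reading.
- r.camera_params(name): a dict with "fx", "fy", "cx", "cy" (pixels), "R" (3x3) and "t" (3): a world point X has camera coordinates R X + t; the wrist camera has in their place "mount" (4x4, takes a point from camera to tool coordinates, whose origin is the TCP and whose axes are the flange's). Camera axes: x right, y down, z forward; pixel columns grow to the right and rows downward; lengths in mm; the calibration is good to about 2 mm. A picture is of the moment at which its call begins: read the wrist's pose just before it. camera_params takes no time and is no camera call.
- r.hand_in(): hands the job in; it is judged then, once.
The state is a dict: "time_s": time; "joints": joint angles; "dq": joint speeds; "joint_torque": joint torques, N m; "tcp_pos": TCP position; "tool_rot": TCP orientation; "wrist_force": force on the tool from outside, world axes, zero at the start; "moment": the same for the moment, N m; "opening": finger opening in mm; "gripper_force": force on a finger pad.
Only numpy, scipy, OpenCV 4.12 (cv2) and the standard library are available. Lean on these libraries where they do the work, as an engineer would, in place of code of your own. Each camera call takes 0.05 s, during which the arm holds its last target. There are 200 camera calls.

## Working session

There is one attempt and no reset: what is moved stays moved. The work goes in short steps, Python scripts to look and compute and a tool call to move; the robot and the scene stay as the last step left them, time stands still between calls to the robot, and variables do not carry over. Pictures are saved under pics/ and viewed, at most 14 in all, crops included, and the job is handed in when it is done.

Besides the shell and the picture viewer there is one more tool, called as a command line: name --argument value ..., lists and objects as JSON in quotes. jog_arm: Moves the arm, as the interface text tells. Its arguments: {"type":"object","properties":{"motion":{"type":"array"},"newtons":{"type":"number"}},"required":["motion"]}

```bash
ls; mkdir -p pics
cat > h.py <<'E'
import numpy as np, cv2
from station import r
from scipy.spatial.transform import Rotation as R_
def snap(n,f=None):
    s=r.sense(); im,d=r.snapshot(n)
    if f: cv2.imwrite('pics/'+f,im[:,:,::-1])
    return s,im,d
def cloud(n,s,d):
    c=r.camera_params(n); v,u=np.mgrid[:d.shape[0],:d.shape[1]]
    P=np.stack([(u-c['cx'])/c['fx']*d,(v-c['cy'])/c['fy']*d,d],-1).astype(float)
    if 'mount' in c:
        M=np.array(c['mount']); P=P@M[:3,:3].T+M[:3,3]
        q=s['tool_rot']; Rt=R_.from_quat([q[1],q[2],q[3],q[0]]).as_matrix()
        P=P@Rt.T+np.array(s['tcp_pos'])
    else: P=(P-np.array(c['t']))@np.array(c['R'])
    P[d<=0]=np.nan
    return P
E
python3 - <<'E'
from h import *
s,im,d=snap('top','top0.png'); P=cloud('top',s,d); np.save('top0.npy',P)
s2,im,d=snap('scene','scene0.png'); np.save('sc0.npy',cloud('scene',s2,d))
print(s); print(r.camera_params('top'))
E
```

```text
pics
{'time_s': 0.0, 'joints': array([-1.18689969e+00,  2.64757434e-01,  1.60537793e+00, -1.29389909e-06,
        1.27371532e+00, -3.68992006e-02]), 'dq': array([-0.00121582, -0.00011128, -0.0001359 ,  0.00115387,  0.00188852,
        0.00080644]), 'joint_torque': array([ 2.43269198e-03, -5.15108943e+01, -3.67317331e+01,  1.26094819e-04,
        1.28230458e-02, -8.48673238e-06]), 'tcp_pos': array([ 275.4504005, -615.4314124,  229.9570343]), 'tool_rot': array([-1.11195665e-03,  9.77947224e-01,  2.08849115e-01, -1.95510250e-04]), 'wrist_force': array([-0.30388578, -0.053318  , -0.19823902]), 'moment': array([ 0.00483579,  0.03680884, -0.00416544]), 'gripper_force': 0.0, 'opening': 85.52202121031462}
{'fx': 478.06401570038514, 'fy': 478.06401570038514, 'cx': 271.5921850660026, 'cy': 209.04060033812092, 'R': array([[-0.01685365, -0.99984791, -0.00448408],
       [-0.98319121,  0.01738798, -0.18174902],
       [ 0.18179935,  0.00134558, -0.98333473]]), 't': array([  28.91628093,  513.88201938, 1772.5913351 ])}
```

View pics/top0.png

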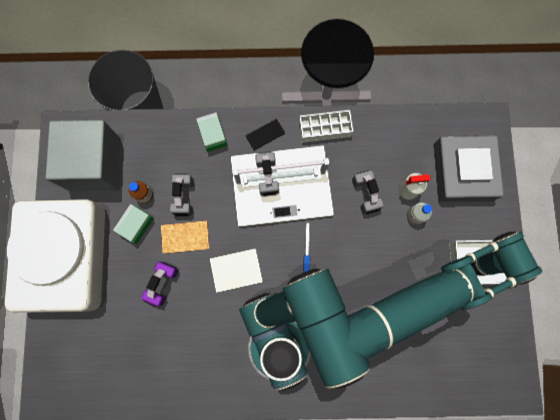

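View pics/scene0.png

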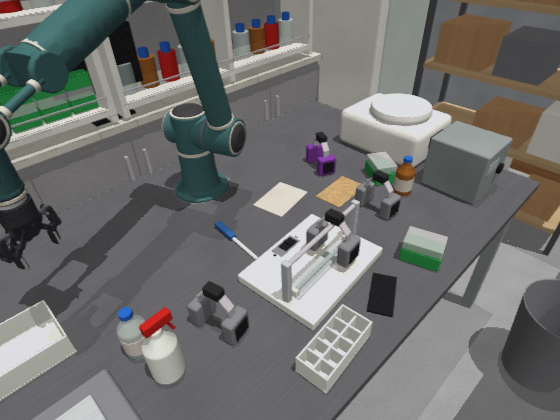

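The top view shows the finished pair on the bar at (266,173), with used pairs at (180,194) and (369,191). The purple decoy is at (158,283), the mat at (185,237), and the switch at (285,211). The scene view confirms there are only two used pairs. Next I'll measure poses.

```bash
cat >> h.py <<'E'
def pair(P,u0,v0,w=32,zo=0):
    """cushion-top centre and cup axis of the pair near pixel (u0,v0); zo = origin height"""
    Q=P[v0-w:v0+w,u0-w:u0+w].reshape(-1,3); Q=Q[~np.isnan(Q[:,0])]
    T=Q[(Q[:,2]>zo+143)&(Q[:,2]<zo+158)]
    c=np.median(T,0); T=T[np.hypot(*(T-c)[:,:2].T)<40]
    rc=cv2.minAreaRect(T[:,:2].astype(np.float32))
    C=Q[(abs(Q[:,2]-zo-75)<6)&(np.hypot(*(Q[:,:2]-c[:2]).T)<100)]
    rcup=cv2.minAreaRect(C[:,:2].astype(np.float32)) if len(C)>20 else None
    return c,rc,len(T),rcup,len(C)
E
python3 - <<'E'
from h import *
np.set_printoptions(precision=1,suppress=True)
P=np.load('top0.npy'); im=cv2.imread('pics/top0.png')
for n,u,v,zo in (('A',180,194,0),('B',369,191,0),('fin',266,173,50)): print(n,*pair(P,u,v,zo=zo))
hsv=cv2.cvtColor(im,cv2.COLOR_BGR2HSV)
m=(hsv[...,1]>120)&(hsv[...,0]>8)&(hsv[...,0]<25); m[:215]=0;m[260:]=0;m[:,:155]=0;m[:,215:]=0
Q=P[m]; print('mat',cv2.minAreaRect(Q[:,:2].astype(np.float32)),np.nanmedian(Q,0))
w=(im.min(2)>190)&(abs(P[...,2]-30)<8); w[:,:225]=0;w[:,340:]=0;w[:140]=0
Q=P[w]; print('base',cv2.minAreaRect(Q[:,:2].astype(np.float32)),np.median(Q,0),len(Q))
b=(P[...,2]>155)&(P[...,2]<182); b[:,:225]=0;b[:,335:]=0;b[:140]=0;b[215:]=0
Q=P[b]; print('bar',cv2.minAreaRect(Q[:,:2].astype(np.float32)),np.median(Q,0),len(Q))
print('switch',P[211,275:300:3])
for n,u,v in (('red spray',420,178),('blue',426,208),('pip',307,262),('tip',132,222),('amber',135,185)): print(n,P[v,u])
c=r.camera_params('wrist');print(np.array(c['mount']),c['fx'])
E
python3 -c "
import cv2
i=cv2.imread('pics/top0.png')[135:235,220:345]
cv2.imwrite('pics/z0.png',cv2.resize(i,None,fx=6,fy=6,interpolation=cv2.INTER_CUBIC))"
```

```text
A [575.4 365.  148.6] ((574.793701171875, 365.6291198730469), (29.298805236816406, 48.41419219970703), 87.62651824951172) 102 ((574.4537353515625, 364.8237609863281), (73.7644271850586, 154.73484802246094), 88.97930908203125) 240
B [ 573.5 -347.8  148.7] ((573.97314453125, -347.15667724609375), (49.137901306152344, 32.094093322753906), 17.316194534301758) 104 ((572.1677856445312, -347.86474609375), (151.13841247558594, 72.7345199584961), 14.178007125854492) 232
fin [639.4  36.8 198.4] ((639.9851684570312, 35.968589782714844), (50.252952575683594, 29.656583786010742), 6.9299516677856445) 110 ((639.069580078125, 36.02404022216797), (149.30580139160156, 72.10851287841797), 6.28602409362793) 240
mat ((420.4806213378906, 358.171630859375), (110.8131103515625, 177.49813842773438), 4.664048194885254) [420.6 357.4   3.5]
base ((543.59521484375, -25.78900146484375), (414.7829284667969, 368.46136474609375), 5.766251564025879) [585.1 -44.8  29.9] 4360
bar ((650.9301147460938, -12.886978149414062), (93.79326629638672, 343.5725402832031), 15.627278327941895) [644.4  -2.1 168.3] 443
switch [[511.1   7.1  21.8]
 [510.6  -4.5  23.4]
 [508.4 -15.8  34.3]
 [506.3 -27.1  44.8]
 [510.  -39.2  23.2]
 [509.  -50.6  27.6]
 [509.2 -62.2  25.3]
 [509.4 -73.8  23.3]
 [507.7 -84.9  31.6]]
red spray [ 588.9 -505.4  196. ]
blue [ 489.8 -534.4  147.1]
pip [ 313.  -110.4   22.1]
tip [468.1 539.9  81.9]
amber [593.  514.  148.9]
[[  -0.    -1.    -0.3   76.5]
 [   1.    -0.     0.    -0.3]
 [  -0.    -0.3    1.  -142.7]
 [   0.     0.     0.     1. ]] 303.95638973036847
```

View pics/z0.png

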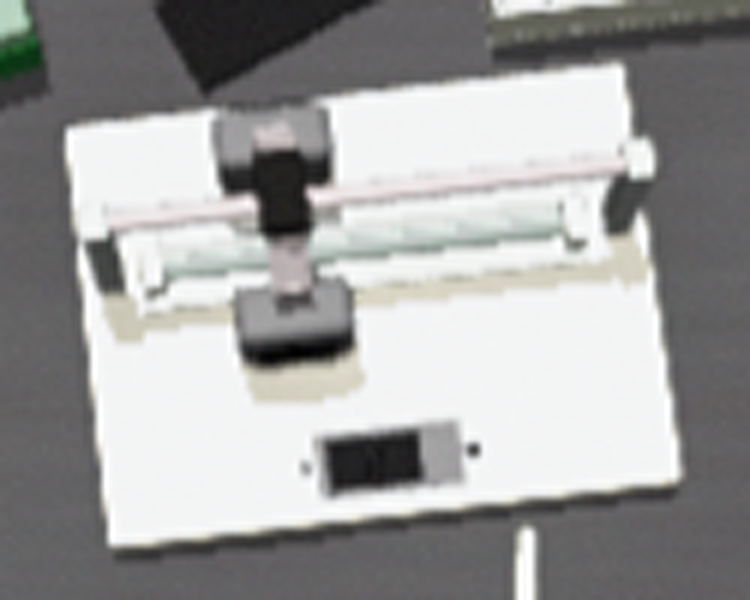

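```bash
cat >> h.py <<'E'
def pix2z(n,u,v,z):
    c=r.camera_params(n);R=np.array(c['R']);t=np.array(c['t'])
    o=-R.T@t; d=R.T@np.array([(u-c['cx'])/c['fx'],(v-c['cy'])/c['fy'],1])
    return o+d*(z-o[2])/d[2]
E
python3 - <<'E'
from h import *
np.set_printoptions(precision=1,suppress=True)
P=np.load('top0.npy'); im=cv2.imread('pics/top0.png')
z=lambda a,b:(220+(a+.5)/6-.5,135+(b+.5)/6-.5)
for n,a,b,h in (('dot',473,450,30),('mark',306,467,30),('c1',66,128,30),('c2',620,65,30),('c3',680,481,30),('c4',110,545,30),('bar L',112,222,163),('bar R',620,170,163),('swL',318,0,30)):
    print(n,pix2z('top',*z(a,b),h))
b=(abs(P[...,2]-168)<6); b[:,:235]=0;b[:,330:]=0;b[:140]=0;b[190:]=0
b[:,250:280]=0
Q=P[b];l=cv2.fitLine(Q[:,:2].astype(np.float32),cv2.DIST_HUBER,0,.01,.01).ravel();print('bar',len(Q),l,np.degrees(np.arctan2(-l[0],l[1])),Q[:,1].min(),Q[:,1].max())
print(r.camera_params('wrist'))
E
```

```text
dot [513.5 -82.9  30. ]
mark [504.4  24.2  30. ]
c1 [732.3 177.4  30. ]
c2 [ 768.7 -186.3   30. ]
c3 [ 491.1 -214.5   30. ]
c4 [456.1 149.8  30. ]
bar L [632.6 138.  163. ]
bar R [ 659.5 -168.9  163. ]
swL [817.   11.1  30. ]
bar 195 [  0.1  -1.  647.6 -50.3] -174.46834 -186.98319591608112 149.13917200899755
{'fx': 303.95638973036847, 'fy': 303.95638973036847, 'cx': 281.4747287099846, 'cy': 208.78018877561897, 'mount': array([[  -0. ,   -1. ,   -0.3,   76.5],
       [   1. ,   -0. ,    0. ,   -0.3],
       [  -0. ,   -0.3,    1. , -142.7],
       [   0. ,    0. ,    0. ,    1. ]])}
```

```bash
cat >> h.py <<'E'
ST=np.array([646.,-15.3]); PSI=5.6
def st(x,y,z):
    a=np.radians(PSI); return np.array([ST[0]+x*np.cos(a)-y*np.sin(a),ST[1]+x*np.sin(a)+y*np.cos(a),z])
def yaw(s):
    q=s['tool_rot']; X=R_.from_quat([q[1],q[2],q[3],q[0]]).as_matrix()[:,0]; return np.degrees(np.arctan2(X[1],X[0]))
def go(X,yw=None):
    s=r.sense(); q=s['tool_rot']; Rt=R_.from_quat([q[1],q[2],q[3],q[0]]).as_matrix()
    t=Rt.T@(np.array(X)-s['tcp_pos'])/1000
    print('shift m',t.round(4),'turn',None if yw is None else round(-((yw-yaw(s)+180)%360-180),1),'yaw',yaw(s).round(2),'tcp',np.round(s['tcp_pos'],1),'t',s['time_s'])
E
python3 -c "
from h import *
go(st(-190,10,300),PSI)"
```

```text
shift m [ 0.4064 -0.4664 -0.0689] turn 18.5 yaw 24.11 tcp [ 275.5 -615.5  230.1] t 0.1
```

jog_arm --motion '[0.02, 0, -0.06, 0, 100, 0.08, -0.05, -0.069, 9, 100, 0.12, -0.1, -0.069, 18.5, 0, 0.4064, -0.4664, -0.069, 18.5, 0, 0.4064, -0.4664, -0.069, 18.5, 0, 0.4064, -0.4664, -0.069, 18.5, 0, 0.4064, -0.4664, -0.069, 18.5, 0, 0.4064, -0.4664, -0.069, 18.5, 0, 0.4064, -0.4664, -0.069, 18.5, 0, 0.4064, -0.4664, -0.069, 18.5, 0]' --newtons 40

```text
time_s: 1.35
tcp_pos: [445.1, -66.1, 300.0]
tool_rot: [0.0, 0.999, 0.049, 0.0]
wrist_force: [1.3, -0.4, 0.8]
opening: 0.2
gripper_force: 0.0
```

jog_arm --motion '[0, 0, 0, 0, 0, 0, 0, 0, 0, 0, 0, 0, 0, 0, 0]'

```text
time_s: 1.72
tcp_pos: [444.9, -69.4, 300.0]
tool_rot: [0.0, 0.999, 0.048, -0.0]
wrist_force: [-0.6, 0.7, 0.7]
opening: -0.0
gripper_force: 0.0
```

Run:
```python
from h import *
go(st(-190,10,300),PSI)
s,im,d=snap('wrist','w1.png'); np.save('w1.npy',cloud('wrist',s,d))
```

```text
shift m [ 0.0153 -0.0443 -0.    ] turn -0.1 yaw 5.49 tcp [444.9 -69.4 300. ] t 1.725
```

View pics/w1.png

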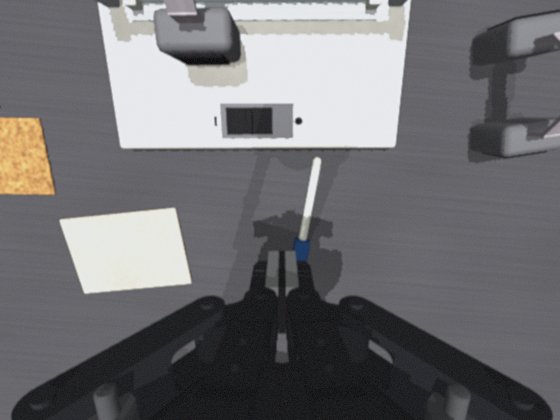

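The wrist view shows the on mark at (215,121), the dot at (299,121), the ridge at about (251,121), and the front base corners at (121,148) and (397,147).

```bash
cat >> h.py <<'E'
def wpix(s,u,v,z):
    c=r.camera_params('wrist');M=np.array(c['mount']);q=s['tool_rot'];Rt=R_.from_quat([q[1],q[2],q[3],q[0]]).as_matrix()
    o=Rt@M[:3,3]+s['tcp_pos']; d=Rt@M[:3,:3]@np.array([(u-c['cx'])/c['fx'],(v-c['cy'])/c['fy'],1])
    return o+d*(z-o[2])/d[2]
def tost(p):
    a=np.radians(PSI);d=np.array(p[:2])-ST;return np.array([d[0]*np.cos(a)+d[1]*np.sin(a),-d[0]*np.sin(a)+d[1]*np.cos(a)])
E
python3 - <<'E'
from h import *
s=r.sense()
for n,u,v,z in (('mark',215,121,30),('dot',299,121,30),('ridge',251,121,39),('cL',121,148,30),('cR',397,147,30)):
    p=wpix(s,u,v,z);print(n,p.round(1),tost(p).round(1))
go(st(-140,36,80),PSI)
E
```

```text
mark [504.5  23.1  30. ] [-137.   52.]
dot [515. -86.  30.] [-137.3  -57.6]
ridge [509.3 -24.5  39. ] [-137.     4.2]
cL [457.8 147.1  30. ] [-171.4  180. ]
cR [ 494.2 -220.3   30. ] [-171.1 -189.2]
shift m [ 0.0653 -0.0707  0.22  ] turn -0.1 yaw 5.46 tcp [444.9 -69.6 300.1] t 1.775
```

jog_arm --motion '[0.03, -0.035, 0.05, 0, 0, 0.0653, -0.0707, 0.1, 0, 0, 0.0653, -0.0707, 0.16, 0, 0, 0.0653, -0.0707, 0.21, 0, 0, 0.0653, -0.0707, 0.24, 0, 0, 0.0653, -0.0707, 0.255, 0, 0, 0.0653, -0.0707, 0.265, 0, 0, 0.0653, -0.0707, 0.266, 0, 0, 0.0653, -0.0707, 0.266, 0, 0]'

```text
time_s: 2.9
tcp_pos: [504.6, 8.4, 35.6]
tool_rot: [0.0, 0.999, 0.049, 0.001]
wrist_force: [-0.9, 0.8, 0.4]
opening: 0.0
gripper_force: 0.0
```

```bash
sed -i 's/^ST=.*PSI/ST=np.array([647.,-17.]); PSI/' h.py
python3 - <<'E'
from h import *
s,im,d=snap('wrist'); cv2.imwrite('pics/w2.png',cv2.resize(im[100:400,120:480,::-1],None,fx=2,fy=2))
print(s['wrist_force'],s['tcp_pos'],tost(s['tcp_pos']))
E
```

```text
[-0.90188505  0.77015949  0.37756958] [504.58373804   8.41970059  35.56755563] [-139.25603801   39.19577434]
```

View pics/w2.png

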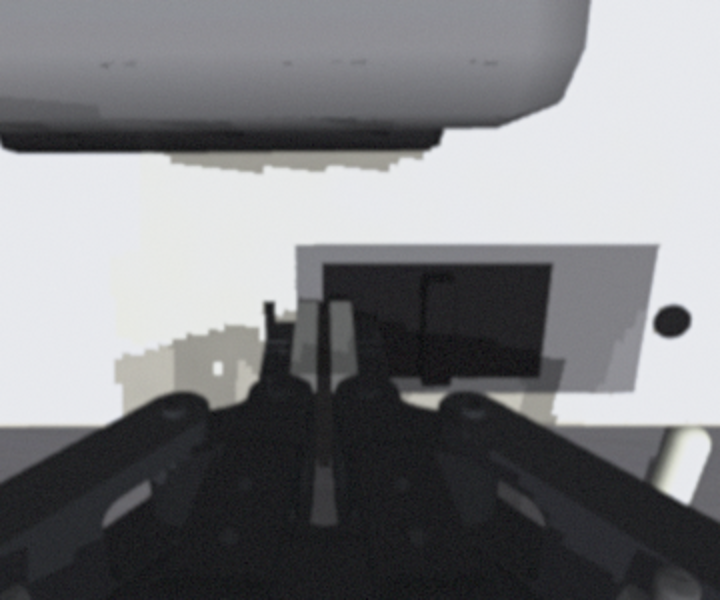

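The shut fingertip sits at about (325,340) in the crop, clear to the +y side of the ridge at (437,325). I'll push now.

jog_arm --motion '[0, 0, 0.002, 0, 0, 0, 0.006, 0.002, 0, 0, 0, 0.012, 0.002, 0, 0, 0, 0.018, 0.002, 0, 0, 0, 0.022, 0.002, 0, 0, 0, 0.026, 0.002, 0, 0, 0, 0.026, 0.002, 0, 0]'

```text
time_s: 3.82
tcp_pos: [506.2, -17.4, 32.5]
tool_rot: [-0.0, 0.999, 0.049, 0.0]
wrist_force: [-0.4, 1.6, 3.8]
opening: -0.1
gripper_force: 2.5
```

Run:
```python
from h import *
s,im,d=snap('wrist'); cv2.imwrite('pics/w3.png',cv2.resize(im[100:400,120:480,::-1],None,fx=2,fy=2))
print(s['wrist_force'],s['tcp_pos'],tost(s['tcp_pos']))
```

```text
[-0.38483982  1.59021468  3.76721581] [506.16584292 -17.39407669  32.53774387] [-140.20046712   13.35080951]
```

View pics/w3.png

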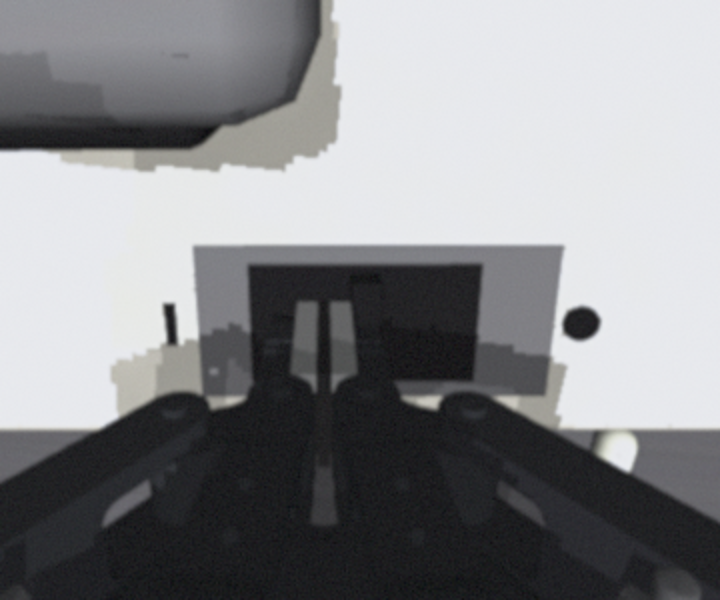

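The slider is about mid-travel, spanning 249–481 px on a plate of 195–563, so I'll keep pushing.

jog_arm --motion '[0, 0.003, -0.001, 0, 0, 0, 0.006, -0.001, 0, 0, 0, 0.009, -0.001, 0, 0, 0, 0.011, -0.001, 0, 0, 0, 0.011, -0.001, 0, 0]'

```text
time_s: 4.5
tcp_pos: [506.9, -28.5, 33.2]
tool_rot: [0.0, 0.999, 0.049, -0.0]
wrist_force: [0.3, 0.4, 0.4]
opening: -0.1
gripper_force: 0.0
```

Run:
```python
from h import *
s,im,d=snap('wrist','w4.png'); cv2.imwrite('pics/w4.png',cv2.resize(im[200:330,180:440,::-1],None,fx=2,fy=2))
print(s['wrist_force'],s['tcp_pos'],tost(s['tcp_pos']))
```

```text
[0.30839375 0.37112138 0.38566046] [506.87775151 -28.50075795  33.15939182] [-140.57577836    2.2276659 ]
```

View pics/w4.png

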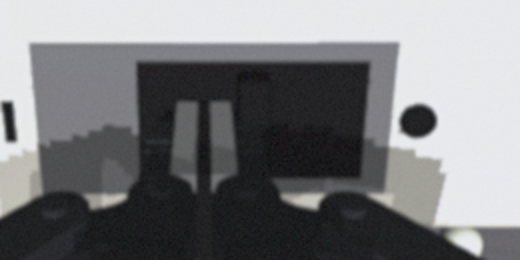

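The switch is fully off, with the slider about 9.5 mm past centre towards the dot. Next is the finished pair.

Run:
```python
from h import *
go([639.5,36,250],6.4); go([639.5,36,174],6.4)
```

```text
shift m [ 0.1382 -0.0511 -0.2168] turn -0.8 yaw 5.59 tcp [506.9 -28.4  33.2] t 4.55
shift m [ 0.1383 -0.0511 -0.1408] turn -0.8 yaw 5.59 tcp [506.9 -28.4  33.2] t 4.55
```

jog_arm --motion '[0, 0, -0.06, 0, 0, 0, 0, -0.12, 0, 0, 0, 0, -0.18, 0, 65, 0, 0, -0.225, 0, 65, 0.06, -0.02, -0.23, -0.8, 65, 0.1, -0.04, -0.23, -0.8, 65, 0.138, -0.051, -0.22, -0.8, 65, 0.138, -0.051, -0.22, -0.8, 65, 0.138, -0.051, -0.22, -0.8, 65]'

```text
time_s: 5.68
tcp_pos: [638.5, 36.0, 252.7]
tool_rot: [0.0, 0.998, 0.056, -0.001]
wrist_force: [-0.3, 0.5, 0.5]
opening: 55.7
gripper_force: 0.0
```

Run:
```python
from h import *
go([639.5,36,174],6.4)
s,im,d=snap('wrist','w5.png'); P=cloud('wrist',s,d); T=P[(P[...,2]>185)&(P[...,2]<215)&(abs(P[...,0]-640)<60)&(abs(P[...,1]-36)<30)]
T=T[:,:]; print(len(T),np.median(T,0),cv2.minAreaRect(T[:,:2].astype(np.float32)))
```

```text
shift m [0.0011 0.0001 0.0787] turn 0.0 yaw 6.43 tcp [638.5  36.  252.7] t 5.675
3015 [648.1862036   34.94030661 199.6651557 ] ((645.27880859375, 34.49934387207031), (48.944644927978516, 30.084135055541992), 6.618009567260742)
```

View pics/w5.png

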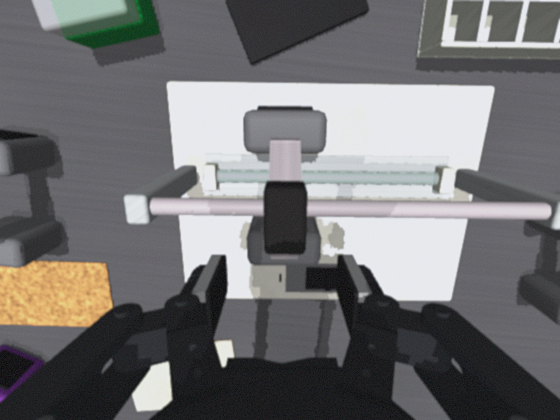

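The cushion lies between the fingers at (286,217). The wrist depth gives its centre as (645,34.5), so I'll descend and grasp.

jog_arm --motion '[0.0045, 0.001, 0.03, 0, 65, 0.0045, 0.001, 0.055, 0, 65, 0.0045, 0.001, 0.07, 0, 65, 0.0045, 0.001, 0.078, 0, 65, 0.0045, 0.001, 0.078, 0, 65, 0.0045, 0.001, 0.078, 0, 20, 0.0045, 0.001, 0.078, 0, 10, 0.0045, 0.001, 0.078, 0, 10, 0.0045, 0.001, 0.078, 0, 10]' --newtons 50

```text
time_s: 6.85
tcp_pos: [644.8, 35.4, 176.7]
tool_rot: [0.0, 0.998, 0.056, 0.001]
wrist_force: [0.4, -1.5, 5.3]
opening: 29.0
gripper_force: 51.0
```

jog_arm --motion '[0, 0, -0.02, 0, 10, 0, 0, -0.06, 0, 10, 0, 0, -0.11, 0, 10, 0, 0, -0.155, 0, 10, 0, 0, -0.165, 0, 10, 0, 0, -0.165, 0, 10]'

```text
time_s: 7.6
tcp_pos: [643.8, 35.7, 340.2]
tool_rot: [-0.0, 0.998, 0.056, 0.0]
wrist_force: [0.5, -1.1, -2.4]
opening: 28.9
gripper_force: 50.2
```

Run:
```python
from h import *
go([420.5,358,300],94.7);go([420.5,358,131],94.7);print(r.sense()['opening'],r.sense()['wrist_force'])
```

```text
shift m [-0.1859 -0.3452  0.0402] turn -88.3 yaw 6.41 tcp [643.8  35.7 340.2] t 7.6
shift m [-0.1859 -0.3452  0.2092] turn -88.3 yaw 6.41 tcp [643.8  35.7 340.2] t 7.6
28.878618713996424 [ 0.48128317 -1.06915192 -2.40045123]
```

jog_arm --motion '[-0.01, -0.02, 0, -8, 10, -0.03, -0.06, 0, -18, 10, -0.05, -0.1, 0, -28, 10, -0.075, -0.14, 0, -38, 10, -0.1, -0.19, 0, -48, 10, -0.125, -0.23, 0, -58, 10, -0.15, -0.28, 0.01, -68, 10, -0.17, -0.32, 0.02, -78, 10, -0.186, -0.345, 0.03, -88.3, 10, -0.186, -0.345, 0.04, -88.3, 10]'

```text
time_s: 8.85
tcp_pos: [417.8, 358.2, 296.5]
tool_rot: [-0.001, 0.676, 0.737, -0.003]
wrist_force: [0.4, -0.2, -1.6]
opening: 29.0
gripper_force: 50.2
```

jog_arm --motion '[0, 0, 0, 0, 10, 0, 0, 0, 0, 10]'

```text
time_s: 9.1
tcp_pos: [421.0, 356.6, 299.5]
tool_rot: [0.0, 0.678, 0.735, -0.001]
wrist_force: [0.3, 0.6, -1.2]
opening: 29.1
gripper_force: 50.2
```

Run:
```python
from h import *
go([420.5,358,131],94.7)
snap('scene','s2.png')
```

```text
shift m [ 0.0016 -0.0002  0.1685] turn -0.1 yaw 94.58 tcp [421.  356.6 299.5] t 9.1
```

View pics/s2.png

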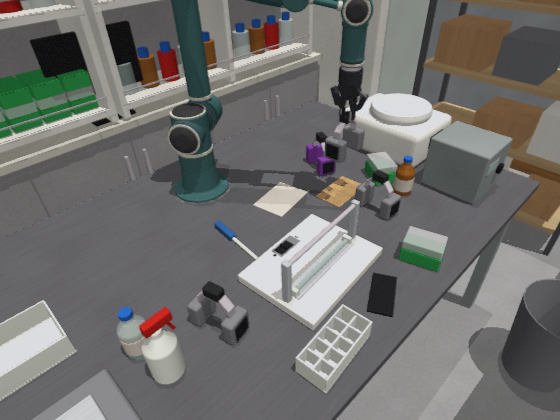

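The pair is held level above the mat, at (340,145). Before lowering I'll check the clearance to the purple decoy.

Run:
```python
from h import *
P=np.load('top0.npy');Q=P[255:312,135:182].reshape(-1,3);Q=Q[Q[:,2]>30]
print(Q.min(0),Q.max(0)); print(cv2.boxPoints(cv2.minAreaRect(Q[:,:2].astype(np.float32))))
```

```text
[159.52250239 379.15125111  30.97007325] [320.61103719 503.2752789  160.47962491]
[[152.45407 437.78925]
 [296.297   375.06683]
 [326.2288  443.7102 ]
 [182.38586 506.43262]]
```

jog_arm --motion '[0.0015, 0, 0.05, 0, 10, 0.0015, 0, 0.1, 0, 10, 0.0015, 0, 0.14, 0, 10, 0.0015, 0, 0.157, 0, 10, 0.0015, 0, 0.163, 0, 10, 0.0015, 0, 0.167, 0, 10, 0.0015, 0, 0.168, 0, 10, 0.0015, 0, 0.168, 0, 10]'

```text
time_s: 10.15
tcp_pos: [421.0, 359.7, 133.4]
tool_rot: [0.0, 0.677, 0.736, 0.001]
wrist_force: [-0.3, -0.7, -2.3]
opening: 29.1
gripper_force: 50.2
```

jog_arm --motion '[0, 0, 0, 0, 10, 0, 0, 0.001, 0, 10, 0, 0, 0.002, 0, 10, 0, 0, 0.002, 0, 10]'

```text
time_s: 10.65
tcp_pos: [420.7, 359.2, 131.0]
tool_rot: [0.0, 0.677, 0.736, 0.0]
wrist_force: [-0.5, -1.2, 3.9]
opening: 28.8
gripper_force: 50.9
```

Contact, so I'll release it and rise.

jog_arm --motion '[0, 0, 0, 0, 35, 0, 0, 0, 0, 65, 0, 0, 0, 0, 65, 0, 0, 0, 0, 65, 0, 0, -0.02, 0, 65, 0, 0, -0.06, 0, 65, 0, 0, -0.11, 0, 65, 0, 0, -0.15, 0, 65, 0, 0, -0.15, 0, 65, 0, 0, -0.15, 0, 65]'

```text
time_s: 11.9
tcp_pos: [420.1, 358.9, 279.6]
tool_rot: [-0.0, 0.677, 0.736, -0.0]
wrist_force: [-0.5, -0.2, -1.0]
opening: 55.3
gripper_force: 0.0
```

Run:
```python
from h import *
np.set_printoptions(precision=1,suppress=True)
s,im,d=snap('top','top2.png');P=cloud('top',s,d)
print('A',*pair(P,180,194)[:4]);print('B',*pair(P,369,191)[:4])
s,im,d=snap('wrist','w6.png');W=cloud('wrist',s,d)
T=W[abs(W[...,2]-154)<10];print(len(T),np.median(T,0),cv2.minAreaRect(T[:,:2].astype(np.float32)))
go([575,365,250],-1.5)
```

```text
A [574.9 365.1 148.8] ((574.3585205078125, 365.7834167480469), (30.540311813354492, 47.99845886230469), 87.69559478759766) 100 ((572.26123046875, 365.22021484375), (72.64936065673828, 151.31292724609375), 89.1813735961914)
B [ 572.7 -347.8  149.2] ((574.1268310546875, -348.31951904296875), (50.04560470581055, 31.314701080322266), 13.607367515563965) 97 ((573.6896362304688, -346.6158447265625), (148.05722045898438, 74.03292846679688), 14.37911605834961)
7236 [430.1 428.8 150.1] ((421.2869873046875, 316.8858947753906), (393.962890625, 414.5383605957031), 3.0632238388061523)
shift m [-0.   0.2  0. ] turn 96.2 yaw 94.71 tcp [419.5 358.5 278.3] t 12.0
```

View pics/w6.png

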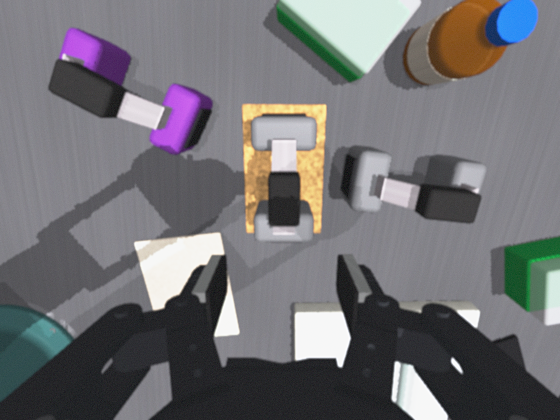

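The finished pair stands centred on the mat at (285,180). Used pair A hasn't moved.

Run:
```python
from h import *
go([575,365,215],-1.5)
```

```text
shift m [-0.0062  0.1557  0.0628] turn 96.2 yaw 94.71 tcp [419.5 358.5 278.3] t 12.0
```

jog_arm --motion '[0, 0.02, 0, 10, 65, 0, 0.04, 0, 20, 65, 0, 0.06, 0, 30, 65, 0, 0.08, 0, 40, 65, -0.002, 0.1, 0, 50, 65, -0.003, 0.12, 0, 60, 65, -0.004, 0.14, 0.01, 70, 65, -0.005, 0.15, 0.02, 80, 65, -0.006, 0.156, 0.03, 90, 65, -0.006, 0.156, 0.04, 96.2, 65]'

```text
time_s: 13.25
tcp_pos: [575.9, 365.2, 237.3]
tool_rot: [0.001, 1.0, -0.015, -0.002]
wrist_force: [-0.4, 0.5, 0.1]
opening: 55.5
gripper_force: 0.0
```

jog_arm --motion '[0, 0, 0, 0, 65, 0, 0, 0, 0, 65]'

```text
time_s: 13.5
tcp_pos: [576.0, 365.8, 239.4]
tool_rot: [0.0, 1.0, -0.012, -0.001]
wrist_force: [-0.2, 0.8, -0.3]
opening: 55.0
gripper_force: 0.0
```

```bash
cat >> h.py <<'E'
def wcush(x,y,z=150):
    s,im,d=snap('wrist');P=cloud('wrist',s,d)
    T=P[(abs(P[...,2]-z)<8)&(np.hypot(P[...,0]-x,P[...,1]-y)<50)];print(len(T),np.median(T,0).round(1),cv2.minAreaRect(T[:,:2].astype(np.float32)))
E
python3 - <<'E'
from h import *
wcush(575,365);go([575,365,126],-1.5)
E
```

```text
2182 [583.3 364.9 149.7] ((581.2549438476562, 364.8196716308594), (29.80245018005371, 49.20482635498047), 89.03545379638672)
shift m [-0.0012  0.001   0.1141] turn 0.1 yaw -1.4 tcp [576.2 366.  240.1] t 13.55
```

jog_arm --motion '[0.001, 0.001, 0.04, 0, 65, 0.001, 0.001, 0.08, 0, 65, 0.001, 0.001, 0.1, 0, 65, 0.001, 0.001, 0.113, 0, 65, 0.001, 0.001, 0.113, 0, 65, 0.001, 0.001, 0.113, 0, 65, 0.001, 0.001, 0.113, 0, 20, 0.001, 0.001, 0.113, 0, 10, 0.001, 0.001, 0.113, 0, 10, 0.001, 0.001, 0.113, 0, 10]'

```text
time_s: 14.8
tcp_pos: [578.3, 365.2, 128.9]
tool_rot: [-0.0, 1.0, -0.013, 0.001]
wrist_force: [-0.0, -1.6, 5.0]
opening: 29.0
gripper_force: 50.4
```

jog_arm --motion '[0, 0, -0.03, 0, 10, 0, 0, -0.08, 0, 10, 0, 0, -0.14, 0, 10, 0, 0, -0.2, 0, 10, 0, 0, -0.215, 0, 10, 0, 0, -0.215, 0, 10]'

```text
time_s: 15.55
tcp_pos: [577.5, 365.1, 342.7]
tool_rot: [-0.0, 1.0, -0.013, 0.001]
wrist_force: [0.4, 0.2, -1.7]
opening: 29.1
gripper_force: 49.9
```

Run:
```python
from h import *
go(st(0,60,345),PSI)
```

```text
shift m [ 0.072   0.3207 -0.0025] turn -7.1 yaw -1.49 tcp [577.5 365.1 342.7] t 15.55
```

jog_arm --motion '[0.012, 0.055, -0.002, -2, 10, 0.025, 0.11, -0.002, -4, 10, 0.037, 0.165, -0.002, -6, 10, 0.05, 0.22, -0.002, -7.1, 10, 0.062, 0.275, -0.002, -7.1, 10, 0.07, 0.31, -0.002, -7.1, 10, 0.073, 0.321, -0.002, -7.1, 10, 0.073, 0.321, -0.002, -7.1, 10, 0.073, 0.321, -0.002, -7.1, 10]'

```text
time_s: 16.68
tcp_pos: [641.4, 43.5, 342.9]
tool_rot: [-0.0, 0.999, 0.05, -0.001]
wrist_force: [-0.1, 1.0, -1.7]
opening: 28.7
gripper_force: 50.5
```

Run:
```python
from h import *
go(st(1,60,180),PSI);s=r.sense();print(tost(s['tcp_pos']))
snap('wrist','w7.png')
s,im,d=snap('top');P=cloud('top',s,d)
```

```text
shift m [0.001  0.0009 0.1629] turn 0.1 yaw 5.68 tcp [641.4  43.5 342.9] t 16.675
[ 0.3374942  60.78987082]
```

View pics/w7.png

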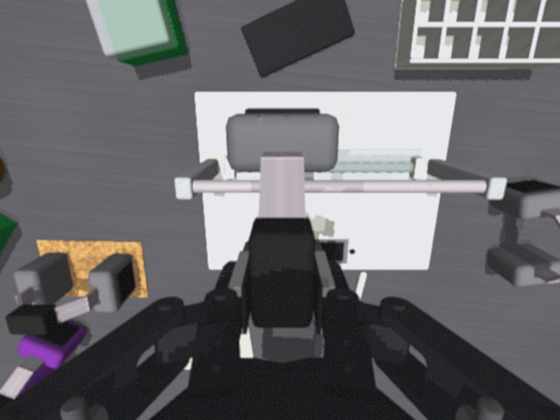

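Pair A is held level over the bar, which spans (192–490, 187). Lowering.

jog_arm --motion '[0.001, 0.001, 0.03, 0, 10, 0.001, 0.001, 0.065, 0, 10, 0.001, 0.001, 0.1, 0, 10, 0.001, 0.001, 0.13, 0, 10, 0.001, 0.001, 0.15, 0, 10, 0.001, 0.001, 0.158, 0, 10, 0.001, 0.001, 0.161, 0, 10, 0.001, 0.001, 0.163, 0, 10, 0.001, 0.001, 0.163, 0, 10]'

```text
time_s: 17.9
tcp_pos: [643.7, 41.2, 182.3]
tool_rot: [0.0, 0.999, 0.049, 0.001]
wrist_force: [0.5, 0.4, -2.0]
opening: 29.4
gripper_force: 50.5
```

jog_arm --motion '[0, 0, 0.001, 0, 10, 0, 0, 0.002, 0, 10, 0, 0, 0.003, 0, 10, 0, 0, 0.003, 0, 10]'

```text
time_s: 18.4
tcp_pos: [643.2, 41.2, 178.8]
tool_rot: [0.0, 0.999, 0.049, 0.0]
wrist_force: [-1.8, -0.6, 0.9]
opening: 28.8
gripper_force: 50.9
```

jog_arm --motion '[0, 0, 0.0005, 0, 25, 0, 0, 0.0005, 0, 45, 0, 0, 0.0005, 0, 65, 0, 0, 0.0005, 0, 65, 0, 0, -0.02, 0, 65, 0, 0, -0.05, 0, 65, 0, 0, -0.09, 0, 65, 0, 0, -0.13, 0, 65, 0, 0, -0.13, 0, 65]'

```text
time_s: 19.52
tcp_pos: [645.8, 41.4, 315.4]
tool_rot: [0.0, 0.999, 0.049, 0.006]
wrist_force: [0.0, -0.0, 0.8]
opening: 55.5
gripper_force: 0.0
```

Run:
```python
from h import *
wcush(642,42,200); wcush(642,42,200)
s,im,d=snap('wrist','w8.png')
go([575,-347.5,330],14.2);go([575,-347.5,240],14.2)
```

```text
1792 [648.7  41.8 199.5] ((647.044921875, 41.51982116699219), (49.055030822753906, 29.849315643310547), 4.917906761169434)
1837 [648.7  41.8 199.6] ((647.3352661132812, 41.75340270996094), (48.5433235168457, 29.89922332763672), 5.877139091491699)
shift m [-0.1055  0.3802 -0.0218] turn -8.6 yaw 5.61 tcp [642.8  41.2 308.2] t 19.675
shift m [-0.1055  0.3802  0.0682] turn -8.6 yaw 5.61 tcp [642.8  41.2 308.2] t 19.675
```

View pics/w8.png

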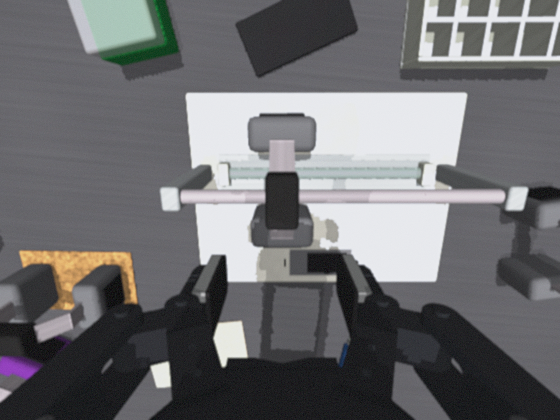

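Pair A hangs straight on the bar at (282,200), with its cushion top at 199.5. Next is pair B.

jog_arm --motion '[-0.012, 0.045, -0.02, -2, 65, -0.028, 0.1, -0.02, -4, 65, -0.044, 0.16, -0.02, -6, 65, -0.06, 0.22, -0.02, -8.6, 65, -0.077, 0.28, -0.01, -8.6, 65, -0.094, 0.34, 0.02, -8.6, 65, -0.1055, 0.38, 0.05, -8.6, 65, -0.1055, 0.38, 0.065, -8.6, 65, -0.1055, 0.38, 0.065, -8.6, 65, -0.1055, 0.38, 0.065, -8.6, 65]'

```text
time_s: 20.92
tcp_pos: [575.9, -346.1, 243.8]
tool_rot: [-0.0, 0.992, 0.124, 0.0]
wrist_force: [-0.1, 0.5, -0.4]
opening: 55.6
gripper_force: 0.0
```

Run:
```python
from h import *
wcush(577,-347)
s,im,d=snap('wrist','w9.png')
go([577,-347.5,126],14.2)
```

```text
2075 [ 580.4 -349.5  149.7] ((578.7454223632812, -350.0205383300781), (48.9533576965332, 29.802600860595703), 13.462453842163086)
shift m [1.00e-04 1.10e-03 1.19e-01] turn 0.1 yaw 14.31 tcp [ 576.4 -346.4  245. ] t 21.025
```

View pics/w9.png

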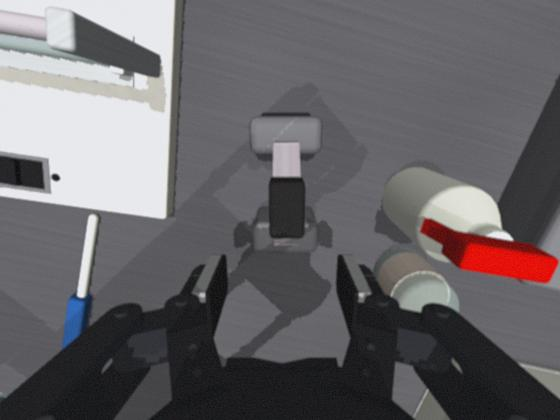

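Pair B's cushion is at (287,207), unmoved and clear of the bottles. Grasping it.

jog_arm --motion '[0.001, 0.002, 0.04, 0, 65, 0.001, 0.002, 0.08, 0, 65, 0.001, 0.002, 0.105, 0, 65, 0.001, 0.002, 0.117, 0, 65, 0.001, 0.002, 0.117, 0, 65, 0.001, 0.002, 0.117, 0, 65, 0.001, 0.002, 0.117, 0, 20, 0.001, 0.002, 0.117, 0, 10, 0.001, 0.002, 0.117, 0, 10, 0.001, 0.002, 0.117, 0, 10]'

```text
time_s: 22.28
tcp_pos: [577.8, -349.9, 128.0]
tool_rot: [0.001, 0.992, 0.124, 0.001]
wrist_force: [0.9, -1.2, 5.4]
opening: 29.1
gripper_force: 50.7
```

jog_arm --motion '[0, 0, -0.03, 0, 10, 0, 0, -0.08, 0, 10, 0, 0, -0.14, 0, 10, 0, 0, -0.2, 0, 10, 0, 0, -0.217, 0, 10, 0, 0, -0.217, 0, 10]'

```text
time_s: 23.02
tcp_pos: [576.8, -349.0, 343.6]
tool_rot: [0.0, 0.992, 0.124, 0.0]
wrist_force: [-1.5, 0.1, -2.7]
opening: 29.3
gripper_force: 50.1
```

Run:
```python
from h import *
go(st(1,-60,345),PSI)
```

```text
shift m [ 0.1416 -0.2451 -0.0014] turn 8.6 yaw 14.21 tcp [ 576.8 -349.   343.6] t 23.025
```

jog_arm --motion '[0.025, -0.042, -0.002, 2, 10, 0.05, -0.085, -0.002, 4, 10, 0.075, -0.13, -0.002, 6, 10, 0.1, -0.175, -0.002, 8.6, 10, 0.125, -0.215, -0.002, 8.6, 10, 0.138, -0.24, -0.002, 8.6, 10, 0.1416, -0.245, -0.002, 8.6, 10, 0.1416, -0.245, -0.002, 8.6, 10, 0.1416, -0.245, -0.002, 8.6, 10]'

```text
time_s: 24.15
tcp_pos: [653.2, -77.9, 344.0]
tool_rot: [0.0, 0.999, 0.048, -0.001]
wrist_force: [-0.3, 0.6, -2.4]
opening: 29.1
gripper_force: 50.4
```

Run:
```python
from h import *
go(st(1,-60,179),PSI);s=r.sense();print(tost(s['tcp_pos']),s['opening'])
```

```text
shift m [ 0.0011 -0.0012  0.165 ] turn -0.1 yaw 5.54 tcp [653.2 -77.9 344. ] t 24.15
[  0.23598062 -61.21112912] 29.08643520465493
```

jog_arm --motion '[0.001, -0.001, 0.03, 0, 10, 0.001, -0.001, 0.065, 0, 10, 0.001, -0.001, 0.1, 0, 10, 0.001, -0.001, 0.13, 0, 10, 0.001, -0.001, 0.15, 0, 10, 0.001, -0.001, 0.158, 0, 10, 0.001, -0.001, 0.162, 0, 10, 0.001, -0.001, 0.165, 0, 10, 0.001, -0.001, 0.166, 0, 10, 0.001, -0.001, 0.166, 0, 10]'

```text
time_s: 25.4
tcp_pos: [655.0, -75.5, 179.9]
tool_rot: [0.0, 0.999, 0.049, 0.0]
wrist_force: [-0.1, -0.7, -0.6]
opening: 29.0
gripper_force: 50.3
```

jog_arm --motion '[0, 0, 0.001, 0, 10, 0, 0, 0.002, 0, 10, 0, 0, 0.002, 0, 10]'

```text
time_s: 25.78
tcp_pos: [654.9, -75.6, 177.8]
tool_rot: [0.0, 0.999, 0.049, 0.0]
wrist_force: [-0.5, -0.1, 1.3]
opening: 29.1
gripper_force: 50.8
```

Contact, so I'll release it and rise.

jog_arm --motion '[0, 0, 0.0005, 0, 25, 0, 0, 0.0005, 0, 45, 0, 0, 0.0005, 0, 65, 0, 0, 0.0005, 0, 65, 0, 0, -0.02, 0, 65, 0, 0, -0.05, 0, 65, 0, 0, -0.09, 0, 65, 0, 0, -0.13, 0, 65, 0, 0, -0.13, 0, 65, 0, 0, -0.13, 0, 65]'

```text
time_s: 27.02
tcp_pos: [654.7, -75.6, 308.0]
tool_rot: [0.0, 0.999, 0.049, 0.001]
wrist_force: [0.1, -0.4, -1.2]
opening: 55.7
gripper_force: 0.0
```

Run:
```python
from h import *
wcush(654,-76,200); wcush(642,42,200)
s,im,d=snap('wrist','w10.png')
go(st(-190,-40,290),PSI)
```

```text
1879 [657.4 -75.2 199.7] ((655.6484375, -75.32818603515625), (49.63054656982422, 29.986602783203125), 5.4098381996154785)
2040 [648.8  39.5 199.3] ((646.72998046875, 40.8989372253418), (50.050384521484375, 29.74928855895996), 5.489095687866211)
shift m [-0.191  -0.0189  0.016 ] turn 0.0 yaw 5.61 tcp [653.8 -75.5 305.5] t 27.175
```

View pics/w10.png

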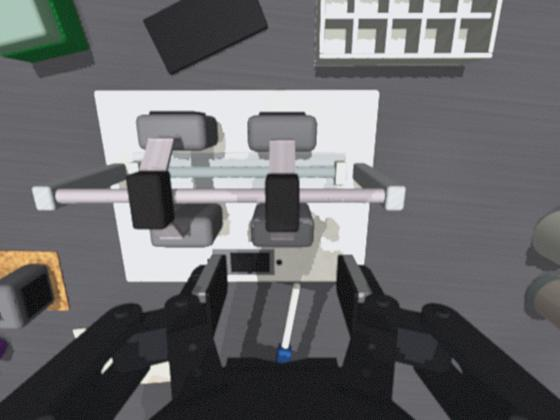

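Both pairs hang straight, at (152,198) and (282,200). I'll go to the -y side of the switch with the fingers shut.

Run:
```python
from h import *
go(st(-143,-38,33.5),PSI)
```

```text
shift m [-0.1433 -0.0207  0.2724] turn 0.0 yaw 5.61 tcp [653.8 -75.5 305.5] t 27.175
```

jog_arm --motion '[-0.05, -0.007, -0.01, 0, 40, -0.1, -0.015, -0.01, 0, 0, -0.16, -0.021, 0, 0, 0, -0.16, -0.021, 0.05, 0, 0, -0.155, -0.021, 0.11, 0, 0, -0.145, -0.021, 0.17, 0, 0, -0.1433, -0.021, 0.22, 0, 0, -0.1433, -0.021, 0.25, 0, 0, -0.1433, -0.021, 0.267, 0, 0, -0.1433, -0.021, 0.27, 0, 0]'

```text
time_s: 28.42
tcp_pos: [508.9, -68.5, 35.9]
tool_rot: [-0.0, 0.999, 0.049, -0.001]
wrist_force: [-0.0, -0.3, -0.3]
opening: 0.1
gripper_force: 0.0
```

jog_arm --motion '[0, 0, 0, 0, 0, 0, 0, 0, 0, 0]'

```text
time_s: 28.68
tcp_pos: [511.5, -69.0, 38.8]
tool_rot: [0.0, 0.999, 0.049, 0.001]
wrist_force: [-0.2, -0.2, 0.5]
opening: -0.4
gripper_force: 0.0
```

Run:
```python
from h import *
s,im,d=snap('wrist')
print(s['wrist_force'],s['tcp_pos'],tost(s['tcp_pos']),s['opening'])
go(st(-142,-4,33),PSI)
```

```text
[-0.23359337 -0.24110731  0.46860492] [511.47389815 -68.95991556  38.82555852] [-139.94968921  -38.48690166] -0.4289895236805677
shift m [-0.0019 -0.0345  0.0057] turn 0.0 yaw 5.61 tcp [511.3 -69.   38.8] t 28.725
```

jog_arm --motion '[-0.002, 0, 0.0055, 0, 0, -0.002, 0, 0.0055, 0, 0, -0.002, -0.008, 0.0055, 0, 0, -0.002, -0.014, 0.0055, 0, 0, -0.002, -0.02, 0.0055, 0, 0, -0.002, -0.025, 0.0055, 0, 0, -0.002, -0.029, 0.0055, 0, 0, -0.002, -0.033, 0.0055, 0, 0, -0.002, -0.035, 0.0055, 0, 0, -0.002, -0.035, 0.0055, 0, 0]'

```text
time_s: 29.98
tcp_pos: [505.0, -36.3, 31.9]
tool_rot: [0.002, 0.999, 0.05, 0.0]
wrist_force: [-0.1, -11.6, -0.4]
opening: 0.2
gripper_force: 4.9
```

Run:
```python
from h import *
s,im,d=snap('wrist'); cv2.imwrite('pics/w11.png',cv2.resize(im[180:330,150:440,::-1],None,fx=2,fy=2))
print(s['wrist_force'],s['tcp_pos'],tost(s['tcp_pos']))
```

```text
[ -0.07632363 -11.62512161  -0.41656923] [505.01522227 -36.33453286  31.8669355 ] [-143.19386096   -5.38697053]
```

View pics/w11.png

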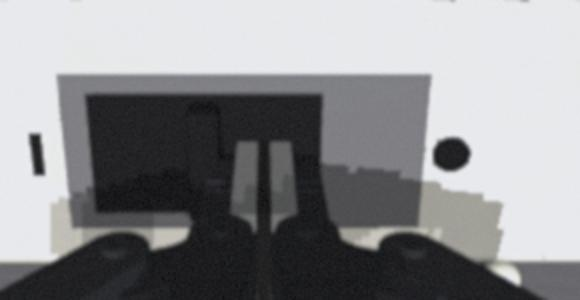

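The switch is fully on and held against its end stop. I'll back off and rise clear. That was picture 15, one over the limit of 14, so the remaining checks will be numeric.

jog_arm --motion '[0, 0.004, 0, 0, 0, 0, 0.01, 0, 0, 0, 0, 0.01, -0.03, 0, 0, -0.01, 0.01, -0.08, 0, 0, -0.03, 0.01, -0.14, 0, 0, -0.06, 0.01, -0.2, 0, 0, -0.07, 0.01, -0.26, 0, 0, -0.07, 0.01, -0.26, 0, 0, -0.07, 0.01, -0.26, 0, 0]'

```text
time_s: 31.15
tcp_pos: [436.1, -50.8, 292.1]
tool_rot: [-0.0, 0.999, 0.049, 0.001]
wrist_force: [-0.6, -0.3, -0.4]
opening: -0.1
gripper_force: 0.0
```

Run:
```python
from h import *
wcush(654,-76,200); wcush(642,42,200)
s,im,d=snap('wrist');P=cloud('wrist',s,d);g=im.max(2)
m=(np.abs(P[...,2]-32)<14)&(g<70)
S=np.array([tost(p) for p in P[m]]);k=(abs(S[:,0]+140)<12)&(abs(S[:,1])<45);print('slider y range',np.percentile(S[k,1],[1,50,99]),k.sum())
s,im,d=snap('top');P=cloud('top',s,d)
Q=P[(abs(P[...,2]-154)<8)&(abs(P[...,0]-420)<70)&(abs(P[...,1]-358)<90)];print('fin',len(Q),np.median(Q,0),cv2.minAreaRect(Q[:,:2].astype(np.float32)))
for n,u,v in (('spray',420,178),('blue',426,208),('tip',132,222),('amber',135,185)): print(n,P[v,u].round(1))
print(s['tcp_pos'],s['wrist_force'],np.abs(s['dq']).max())
```

```text
0 [nan nan nan] ((0.0, 0.0), (0.0, 0.0), 0.0)
0 [nan nan nan] ((0.0, 0.0), (0.0, 0.0), 0.0)
slider y range [-18.19517284   9.15677742  37.51543338] 901
fin 119 [417.67356393 358.12571909 153.99424467] ((418.0543518066406, 357.76507568359375), (28.83819580078125, 49.00883102416992), 1.0999341011047363)
spray [ 589.9 -506.7  191.9]
blue [ 488.6 -532.2  153.8]
tip [468.6 540.9  78.5]
amber [592.4 513.3 151.2]
[434.98764505 -50.5626761  289.51254981] [-0.79979195 -0.12141505  0.2880829 ] 0.008686945908853366
  return _methods._mean(a, axis=axis, dtype=dtype,
  ret = um.true_divide(
```

Run:
```python
from h import *
s,im,d=snap('top');P=cloud('top',s,d)
for x,y in ((642,41),(653,-76)):
    Q=P[(abs(P[...,2]-199)<8)&(np.hypot(P[...,0]-x,P[...,1]-y)<45)];c=cv2.minAreaRect(Q[:,:2].astype(np.float32));print(np.median(Q,0),c,tost(c[0]))
print(r.hand_in())
```

```text
[642.2684715   43.8255179  198.90702405] ((642.63916015625, 43.06315612792969), (51.36751937866211, 29.58591651916504), 5.9401116371154785) [ 1.52110964 60.20204211]
[650.93150781 -73.3393495  199.13479261] ((650.51806640625, -73.61344146728516), (51.47029495239258, 29.86073112487793), 8.05243968963623) [ -2.0232277  -56.68655128]
the job is handed in; nothing more can be done
None
```

I did the whole job in the required order and handed it in at about 31 s. My last measurements show the finished pair upright on the mat, both used pairs hanging straight on the bar and the lamp fully on, but no verdict was returned and I viewed 15 pictures instead of the allowed 14.

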